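# Hang the strip-backed caddy on the leaning cleat board

## Robot

A 7-joint arm with a two-finger parallel gripper is mounted at the origin on the work surface. World frame = base frame: x ahead of the robot, y to its left, z up, the work surface at z = 0. Lengths are in m, angles in rad, forces in N, time in s.
With the tool pointing down it reaches from about 0.4 to 0.9 m from the base axis. Payload 5.5 kg.
Tool frame: the origin (TCP) lies midway between the tips of the shut fingers; the grasp point (between the pads) lies 19 mm behind it; z points along the fingers, y is the direction in which the jaws open and shut (so a half turn about z gives the same grasp; the last joint's range is limited). The gripper opens to 85 mm and grips with 20 to 120 N. Pads are 22 mm wide; open, the fingers measure 114 mm over their backs; the gripper's body (76 mm by 85 mm) begins 54 mm behind the grasp point. The pads swing forward as they close: fully open they stand 13 mm farther back than shut.
Start: joints at [1.542, 0.501, -0.427, 1.55, 0.221, 1.138, -0.21], TCP at [0.187, -0.623, 0.231] pointing down, gripper open.
Joint ranges: [-2.88, 2.88], [-0.31, 2.03], [-1.54, 1.56], [0.2, 2.42], [-1.41, 4.55], [0.19, 2.02], [-2.57, 2.57]. Speed limits (rad/s): [2.57, 2.57, 3.14, 3.14, 3.14, 3.14, 3.14].

## Interface

Orientations are given as a unit quaternion [x, y, z, w].
In Python, from rig import * gives the robot as it stands.
- The arm moves only by the tool apply_moves, never from a script. Its argument "commands" is a list of rows, each an object of numbers: "dx", "dy", "dz": the shift along the tool's x, y, z in m; "wx", "wy", "wz": the turn, a rotation vector about the tool's x, y, z in rad. In form: [{"dx": .., "dy": .., "dz": .., "wx": .., "wy": .., "wz": ..}, ...]. A call has exactly 5 rows; each row shifts and turns the pose as measured when the row begins, along the tool's axes as they then stand; what a row does not reach is not made up. A row lasts 1/10 s, in which the tool goes at most 50 mm and 8.59 degrees, less where a joint would pass 70% of its speed; a pose out of reach is approached as far as the arm can. A call with a gripper value outside its range is refused whole. "hand" is the finger opening in m, from 0 to 0.0854, set as the call begins (left out, the last holds). The fingers move at their own pace and stop on an object; the grip force is fixed at half the most. Time passes only in rows, so rows that do not move let the fingers close, or fill a call up. It gives the time, the measured TCP pose, the force and the opening at its end, in the units of the state.
- read_state(): the state, without advancing time (a new reading comes with each control period).
- read_camera(name): name is "scene" or "top"; returns (picture, depth): 384x512x3 uint8, red, green, blue; 384x512 float32, m along the optical axis (not along the pixel's ray), 0 where there is no reading.
- calibration(name): a dict with "fx", "fy", "cx", "cy" (pixels), "R" (3x3) and "t" (3): a world point X has camera coordinates R X + t. Camera axes: x right, y down, z forward; pixel columns grow to the right and rows downward; lengths in m; the calibration is good to about 2 mm. A picture is of the moment at which its call begins. calibration takes no time and is no camera call.
- job_done(): hands the job in, once; it reports no verdict.
Trained networks look in the newest picture that a camera, given by its name, has taken for a name from the list of things; names that differ only in an ending like _2 or _b are one class to them, and where a whole thing is asked for, a point or a joint stands for the part that bears it (a point fixed in the world has none). Each returns a list of dicts, best first, with "conf" (0 to 1); they miss things now and then, are a little off and sometimes report something else, mostly with a low value. They report only what shows in the picture. A call takes as long as a camera call. They do not tell look-alikes from the thing itself.
- search_frame(camera, label): "at" ([row, column] in pixels, amid what is visible of it).
The state is a dict: "time_s": time; "joint_pos": joint angles; "qvel": joint speeds; "joint_torque": joint torques, N m; "ee_pos": TCP position; "eef_rot": TCP orientation; "force": force on the tool from outside, world axes, zero at the start; "ft_torque": the same for the moment, N m; "gripper_width": opening from 0.0 (shut) to 1.0 (fully open).
Only numpy, scipy, OpenCV 4.12 (cv2) and the standard library are available. Lean on these libraries where they do the work, as an engineer would, in place of code of your own. Each camera call takes 0.05 s, during which the arm holds its last target. There are 200 camera calls.

## Task

Pick up the open steel caddy that has the angled strip on its back and hang it on the cleat of the leaning white board, in the middle of the gap between the two things already hanging there. Tip it to the board's slope, feel the strip down behind the cleat, and lower it gently, without pressing hard, until it is fully home and flat to the board; only then let go. Leave the other caddy and the loose things on the bench where they are.

Things in the scene. Friction and masses are not known exactly. Their poses are not given: they have to be found in the camera images.
- caddy: The caddy to hang (0.25 to 0.5 kg): open steel box 60 deep (x), 110 wide (y), 55 high, upright on the bench at first. Origin: centre of its underside; z up, +x to its rear. Back plate 110 wide, 100 high, 4 thick, rear face at x=+30, with two rubber feet, 18 wide, heights 2 to 16, at y=+-40, reaching back to x=+48. At x=0 a grey grip plate rises to 142, for pinching front and rear.
- caddy_handle (a point): Centre of the free upper part of the caddy's grip plate (14 thick in x, 50 wide in y; free all round above height 100): at x=0, 124 mm above the caddy's underside and 18 below the plate's top. Axes as the caddy's.
- caddy_strip (a point): Middle of the lower edge of the caddy's angled rear strip (4 thick, 110 wide, 22 long), at x=+45.2, z=+80 in the caddy's frame. The strip runs from the back plate rearward and down at 45 degrees; this edge is on its underside, and its rearmost corner is at x=+48, z=+82.8. Axes as the caddy's.
- board: White board fixed to the bench, 360 wide, 124 along its slope, 12 thick, leaning 20 degrees back, away from the robot. Origin: middle of the foot of its front face, at bench height; frame upright, +x horizontal and into the board, z vertical. It carries the cleat and, at either end of it, a hanging slim steel bin (+y) and a grey plate with two pegs (-y).
- rail: Cleat: 5 mm aluminium lip, 320 long, leaving the board's face and rising away from it at 45 degrees to the face; tip 11 out, 11 up the slope. Origin: on the face, mid-gap, 107 up the slope, the lip's nominal root (upper side); z up the slope, +x straight into the board, y along it. The lip is clamped by hand, firmly, 9 mm lower to 9 mm higher than this along z: not measured, feel for it.
- rail_home (a point): Where caddy_strip comes to lie with the caddy home, for a lip at its nominal height (x=-3, z=+3 mm from the rail's origin; the unknown lip offset adds to z). Axes as the rail's; the caddy's axes are then parallel to them, feet and strip corner on the face. The gap is 164 wide; the bin beside it stands 68 out from the face; neighbours end 14 to 32 above the rail's origin.
- spare_handle (a point): Centre of the grip plate of the other caddy, the same but with no strip on its back: loose, leave it. 124 mm above its underside.
- jar_mid (a point): Middle of a loose amber glass jar, 44 across, 70 tall. Leave it.
- beaker_mid (a point): Middle of a loose glass beaker, 56 across, 70 tall. Leave it.
- mouse: Loose black computer mouse, 100 x 60 x 33; origin under its centre. Leave it.
- driver_grip (a point): Handle of a loose screwdriver lying on the bench. Leave it.
There are look-alikes about, which are no part of the job. Leave any pink or yellow look-alike of the caddy alone.

How it is judged:
By the outcome, as a careful person would: the job done as asked, in the order asked, and still so for the second after the job is handed in, with the robot touching nothing.
It also fails if it takes over 64 s, if anything falls off the work surface, if the arm or the gripper's body presses on something with over 40 N, if the wrist force passes 120 N, or if a joint passes its speed limit or range.

## Working session

There is one attempt and no reset: what is moved stays moved. The work goes in short steps, Python scripts to look and compute and a tool call to move; the robot and the scene stay as the last step left them, time stands still between calls to the robot, and variables do not carry over. Pictures are saved under pics/ and viewed, about 8 in all and at most 12, crops included, and the job is handed in when it is done.

Besides the shell and the picture viewer there is one more tool, called after "Emit:" as a command line: name --argument value ..., lists and objects as JSON in quotes. apply_moves: Moves the arm, as the interface text tells. Its arguments: {"type":"object","properties":{"commands":{"type":"array","items":{"type":"object","properties":{"dx":{"type":"number"},"dy":{"type":"number"},"dz":{"type":"number"},"wx":{"type":"number"},"wy":{"type":"number"},"wz":{"type":"number"}}}},"hand":{"type":"number"}},"required":["commands"]}

```bash
mkdir -p pics; cat > h.py <<'E'
from rig import *
import numpy as np, cv2
from scipy.spatial.transform import Rotation as Ro
def snap(c,n):
    p,d=read_camera(c); cv2.imwrite(f'pics/{n}.png',p[:,:,::-1]); np.savez(f'pics/{n}.npz',p=p,d=d); return p,d
def cloud(c,d):
    k=calibration(c); v,u=np.mgrid[:384,:512]
    P=np.stack([(u-k['cx'])/k['fx']*d,(v-k['cy'])/k['fy']*d,d],-1)
    W=(P-np.array(k['t']))@np.array(k['R']); W[d==0]=np.nan; return W
E
python3 - <<'E'
from h import *
np.set_printoptions(precision=3,suppress=True)
ims=[]
for c in ['scene','top']:
    p,d=snap(c,c+'0'); W=cloud(c,d)
    for l in ['caddy','caddy_handle','caddy_strip','spare_handle','board','rail','rail_home']:
        try:
            for r in search_frame(c,l)[:3]:
                a=[int(round(x)) for x in r['at']]; print(c,l,a,round(r['conf'],2),W[a[0],a[1]])
        except Exception as e: print(c,l,e)
s=read_state(); print(s['time_s'],s['ee_pos'],s['eef_rot'],s['gripper_width'],s['force'])
for c in ['scene','top']:
    k=calibration(c);print(-np.array(k['R']).T@np.array(k['t']),k['fx'])
E
```

```text
scene caddy [261, 175] 0.79 [ 0.45 -0.34  0.09]
scene caddy [251, 109] 0.74 [ 0.298 -0.398  0.071]
scene caddy_handle [250, 110] 0.78 [ 0.251 -0.368  0.005]
scene caddy_handle [150, 271] 0.74 [0.404 0.122 0.065]
scene caddy_handle [314, 123] 0.63 [ 0.457 -0.502  0.103]
scene caddy_strip [313, 124] 0.83 [ 0.455 -0.498  0.1  ]
scene caddy_strip [247, 109] 0.61 [ 0.24  -0.362  0.002]
scene spare_handle [122, 304] 0.57 [0.424 0.274 0.08 ]
scene board [207, 304] 0.79 [ 0.609 -0.053  0.113]
scene rail [180, 311] 0.88 [0.56  0.078 0.07 ]
scene rail_home [184, 312] 0.83 [0.565 0.077 0.059]
top caddy [206, 343] 0.8 [ 0.407 -0.295  0.138]
top caddy [209, 398] 0.72 [ 0.41  -0.474  0.082]
top caddy [258, 372] 0.62 [ 0.264 -0.384  0.106]
top caddy_handle [256, 369] 0.86 [ 0.269 -0.387  0.07 ]
top caddy_handle [207, 341] 0.85 [ 0.406 -0.294  0.119]
top caddy_handle [206, 396] 0.79 [ 0.42  -0.472  0.071]
top caddy_strip [204, 397] 0.73 [ 0.425 -0.472  0.081]
top caddy_strip [206, 343] 0.59 [ 0.407 -0.295  0.138]
top caddy_strip [256, 365] 0.56 [ 0.269 -0.368  0.094]
top spare_handle [206, 141] 0.89 [0.394 0.284 0.109]
top board [150, 238] 0.58 [0.587 0.013 0.049]
top rail [152, 217] 0.93 [0.569 0.075 0.083]
top rail_home [148, 231] 0.88 [0.592 0.035 0.054]
0.8 [ 0.187 -0.623  0.231] [0.989 0.145 0.    0.   ] 1.000177160628993 [-1.235 -0.113 -0.091]
[ 0.903 -0.734  0.921] 453.45137215327367
[ 0.272 -0.048  1.136] 356.07962634111647
```

View pics/scene0.png

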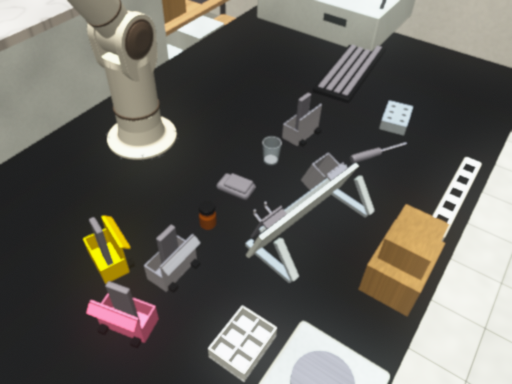

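View pics/top0.png

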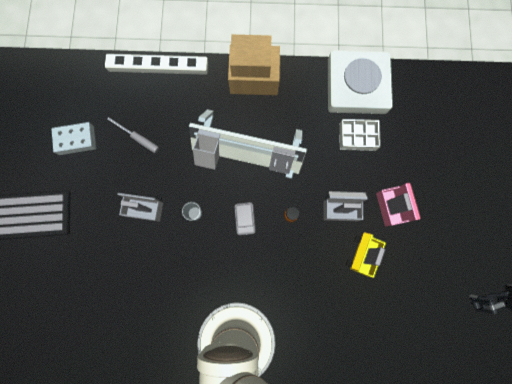

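```bash
python3 - <<'E'
from h import *
np.set_printoptions(precision=3,suppress=True)
A=np.load('pics/scene0.npz');B=np.load('pics/top0.npz')
Wt=cloud('top',B['d']);Ws=cloud('scene',A['d'])
def sel(W,x0,x1,y0,y1,z0,z1):
    m=(W[...,0]>x0)&(W[...,0]<x1)&(W[...,1]>y0)&(W[...,1]<y1)&(W[...,2]>z0)&(W[...,2]<z1); return m
print('bench z',np.nanmedian(Wt[230:250,280:320,2]),np.nanmedian(Ws[290:300,190:210,2]))
for n,W in (('t',Wt),('s',Ws)):
    # handle plate
    P=W[sel(W,.35,.5,-.36,-.22,.11,.16)]; print(n,'handle',len(P),P.mean(0) if len(P) else '',P.max(0),P.min(0))
    if len(P)>5:
        r=cv2.minAreaRect(P[:,:2].astype(np.float32)*1000); print(r)
    P=W[sel(W,.35,.5,-.37,-.22,.012,.16)]; r=cv2.minAreaRect(P[:,:2].astype(np.float32)*1000); print(n,'all',len(P),r)
    P=W[sel(W,.35,.5,-.37,-.22,.085,.11)]; r=cv2.minAreaRect(P[:,:2].astype(np.float32)*1000); print(n,'back',len(P),r)
    P=W[sel(W,.5,.75,-.22,.22,.02,.112)]
    rng=np.random.default_rng(0);best=0
    for i in range(3000):
        a,b,c=P[rng.choice(len(P),3,False)]; nn=np.cross(b-a,c-a); L=np.linalg.norm(nn)
        if L<1e-5: continue
        nn/=L
        if not .2<abs(nn[2])<.5: continue
        k=abs((P-a)@nn)<.002
        if k.sum()>best: best=k.sum();bk=k
    if best:
      Q=P[bk];c=Q.mean(0);nn=np.linalg.svd(Q-c)[2][2]; nn*=-np.sign(nn[0]) ; print(n,'board',best,c,nn,'yaw',np.degrees(np.arctan2(-nn[1],-nn[0])),'tilt',np.degrees(np.arcsin(nn[2])), 'y',Q[:,1].min(),Q[:,1].max())
    P=W[sel(W,.5,.75,-.25,.25,.108,.125)]; print(n,'top edge',cv2.minAreaRect(P[:,:2].astype(np.float32)*1000))
a=cv2.resize(A['p'][130:300,130:380],None,fx=3,fy=3,interpolation=2)[:,:,::-1]
b=cv2.resize(B['p'][110:230,180:380],None,fx=4,fy=4,interpolation=2)[:,:,::-1]
cv2.imwrite('pics/ca.png',a);cv2.imwrite('pics/cb.png',b)
E
```

```text
bench z -0.000968151870893661 0.0006016311634879423
t handle 120 [ 0.407 -0.317  0.135] [ 0.416 -0.294  0.146] [ 0.401 -0.344  0.11 ]
((408.44244384765625, -318.9170837402344), (14.5357084274292, 49.89469528198242), 0.2748318314552307)
t all 732 ((417.2870788574219, -316.8763427734375), (105.7304458618164, 78.67737579345703), 89.58922576904297)
t back 249 ((427.5035400390625, -317.1059265136719), (105.14105224609375, 53.28487014770508), 88.83988952636719)
t board 757 [ 0.582 -0.025  0.064] [-0.923  0.188  0.336] yaw -11.52279401374463 tilt 19.604116373389566 y -0.1894534028519594 0.16663434164361304
t top edge ((573.393798828125, -10.610122680664062), (359.2981262207031, 86.90388488769531), 79.7152099609375)
s handle 291 [ 0.416 -0.323  0.132] [ 0.42  -0.295  0.146] [ 0.405 -0.347  0.11 ]
((412.46112060546875, -321.3590087890625), (15.529480934143066, 51.89500045776367), 0.11564482748508453)
s all 1713 ((420.83544921875, -317.0372314453125), (79.81224060058594, 105.85289764404297), 0.11937349289655685)
s back 637 ((434.0870361328125, -316.4450988769531), (106.3746566772461, 54.213382720947266), 87.63745880126953)
s board 633 [ 0.598 -0.034  0.07 ] [-0.922  0.187  0.339] yaw -11.491135791332052 tilt 19.842718192461565 y -0.19354579368777688 0.16271743184886037
s top edge ((583.68408203125, -13.915206909179688), (358.3287658691406, 98.14022827148438), 83.52780151367188)
```

View pics/ca.png

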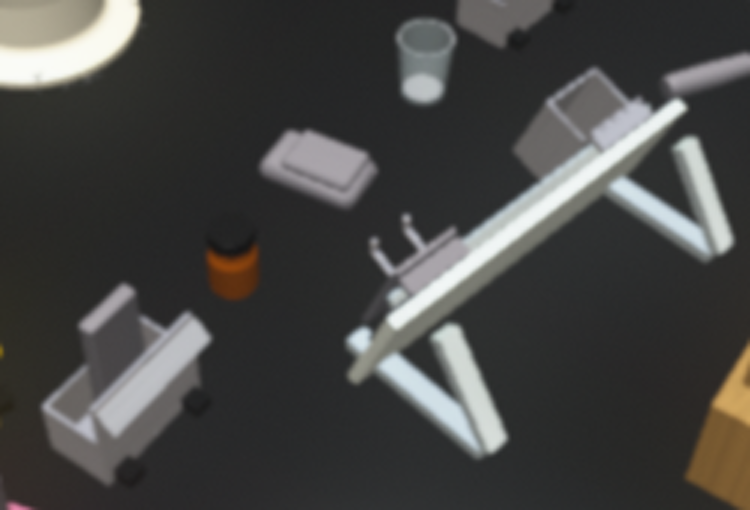

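View pics/cb.png

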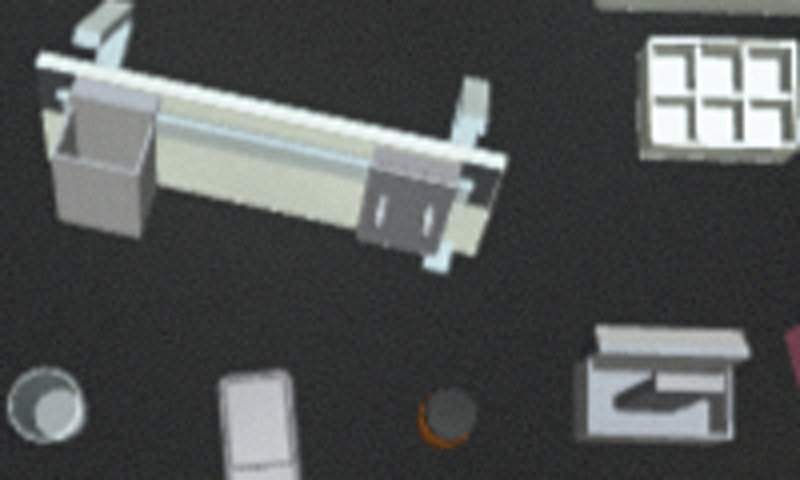

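```bash
cat >> h.py <<'E'
def Rt(yaw,pitch=0): # caddy orientation -> tool orientation ; tool x=caddy y, tool y=caddy x, tool z=-caddy z (degrees)
    C=Ro.from_euler('ZY',[yaw,pitch],degrees=True)
    return C*Ro.from_matrix([[0,1,0],[1,0,0],[0,0,-1]])
def plan(p,R,n,s=None):
    s=s or read_state(); p0=np.array(s['ee_pos']); R0=Ro.from_quat(s['eef_rot'])
    w=(R0.inv()*R).as_rotvec(); st=(np.array(p)-p0)/n
    print('dist mm',np.linalg.norm(p-p0)*1e3,'ang',np.degrees(np.linalg.norm(w)),'w/row',np.round(w/n,3))
    for i in range(n):
        Ri=R0*Ro.from_rotvec(w*i/n); print(i,np.round(Ri.inv().apply(st),4))
E
python3 - <<'E'
from h import *
plan(np.array([.411,-.318,.22]),Rt(0),10)
E
```

```text
dist mm 378.1858691705062 ang 73.28054066237661 w/row [ 0.     0.    -0.128]
0 [ 0.0302 -0.0227  0.0011]
1 [ 0.0329 -0.0187  0.0011]
2 [ 0.035  -0.0143  0.0011]
3 [ 0.0365 -0.0098  0.0011]
4 [ 0.0375 -0.005   0.0011]
5 [ 0.0378 -0.0002  0.0011]
6 [0.0375 0.0046 0.0011]
7 [0.0366 0.0094 0.0011]
8 [0.0351 0.014  0.0011]
9 [0.0331 0.0183 0.0011]
```

Emit:
apply_moves --commands '[{"dx":0.03,"dy":-0.023,"dz":0,"wx":0,"wy":0,"wz":-0.128},{"dx":0.033,"dy":-0.019,"dz":0,"wx":0,"wy":0,"wz":-0.128},{"dx":0.035,"dy":-0.014,"dz":0,"wx":0,"wy":0,"wz":-0.128},{"dx":0.037,"dy":-0.01,"dz":0,"wx":0,"wy":0,"wz":-0.128},{"dx":0.038,"dy":-0.005,"dz":0,"wx":0,"wy":0,"wz":-0.128}]' --hand 0.085

```text
time_s: 1.3
ee_pos: [0.2959, -0.4701, 0.2304]
eef_rot: [0.891, 0.453, -0.002, 0.001]
force: [0.2, 0.3, 0.2]
gripper_width: 1.002
```

Emit:
apply_moves --commands '[{"dx":0.038,"dy":0,"dz":0,"wx":0,"wy":0,"wz":-0.128},{"dx":0.038,"dy":0.005,"dz":0,"wx":0,"wy":0,"wz":-0.128},{"dx":0.037,"dy":0.009,"dz":0,"wx":0,"wy":0,"wz":-0.128},{"dx":0.035,"dy":0.014,"dz":0,"wx":0,"wy":0,"wz":-0.128},{"dx":0.033,"dy":0.018,"dz":0,"wx":0,"wy":0,"wz":-0.128}]'

```text
time_s: 1.8
ee_pos: [0.4089, -0.3088, 0.2308]
eef_rot: [0.694, 0.72, -0.003, 0.003]
force: [0.9, -0.7, -0.9]
gripper_width: 0.995
```

```bash
python3 - <<'E'
from h import *
s=read_state(); print(np.round(s['joint_pos'],2),s['ee_pos'],s['eef_rot'],s['force'],s['time_s'])
plan(np.array([.411,-.318,.165]),Rt(0),5)
E
```

```text
[ 1.3   0.33 -0.85  1.89  0.29  1.05  0.37] [ 0.40886386 -0.30881564  0.23083547] [ 0.6938792   0.72007904 -0.00338179  0.00253029] [ 0.85361343 -0.74729986 -0.8938713 ] 1.8
dist mm 66.50733128059701 ang 2.1775354252536636 w/row [-0.     0.002  0.007]
0 [-0.0017  0.0004  0.0132]
1 [-0.0018  0.0004  0.0132]
2 [-0.0018  0.0004  0.0132]
3 [-0.0018  0.0004  0.0132]
4 [-0.0018  0.0004  0.0132]
```

Emit:
apply_moves --commands '[{"dx":-0.003,"dy":0.001,"dz":0.013,"wx":0,"wy":0.002,"wz":0.01},{"dx":-0.003,"dy":0.001,"dz":0.013,"wx":0,"wy":0.002,"wz":0.01},{"dx":-0.003,"dy":0,"dz":0.013,"wx":0,"wy":0.002,"wz":0.01},{"dx":0,"dy":0,"dz":0.013,"wx":0,"wy":0.002,"wz":0.005},{"dx":0,"dy":0,"dz":0.013,"wx":0,"wy":0,"wz":0}]'

```text
time_s: 2.3
ee_pos: [0.4153, -0.3156, 0.1642]
eef_rot: [0.704, 0.71, 0.0, 0.002]
force: [-0.6, 1.4, -0.1]
gripper_width: 0.995
```

```bash
python3 - <<'E'
from h import *
plan(np.array([.411,-.318,.106]),Rt(0),5)
E
```

```text
dist mm 58.432035806026256 ang 0.502575117887787 w/row [0.001 0.001 0.002]
0 [-0.0004 -0.0009  0.0116]
1 [-0.0004 -0.0009  0.0116]
2 [-0.0005 -0.0009  0.0116]
3 [-0.0005 -0.0009  0.0116]
4 [-0.0005 -0.0009  0.0116]
```

Emit:
apply_moves --commands '[{"dx":-0.0005,"dy":-0.001,"dz":0.012,"wx":0,"wy":0,"wz":0.002},{"dx":-0.0005,"dy":-0.001,"dz":0.012,"wx":0,"wy":0,"wz":0.002},{"dx":-0.0005,"dy":-0.001,"dz":0.012,"wx":0,"wy":0,"wz":0.002},{"dx":-0.0005,"dy":-0.001,"dz":0.012,"wx":0,"wy":0,"wz":0.002},{"dx":-0.0005,"dy":0,"dz":0.009,"wx":0,"wy":0,"wz":0}]'

```text
time_s: 2.8
ee_pos: [0.4085, -0.3193, 0.1002]
eef_rot: [0.709, 0.705, -0.0, 0.0]
force: [-0.1, -0.5, 0.2]
gripper_width: 0.994
```

```bash
python3 - <<'E'
from h import *
p,d=snap('scene','g0')
cv2.imwrite('pics/g0c.png',cv2.resize(p[150:310,60:300],None,fx=3,fy=3)[:,:,::-1])
plan(np.array([.411,-.318,.106]),Rt(0),1)
E
```

```text
dist mm 7.734061300473993 ang 0.3036332357923528 w/row [-0.001 -0.001 -0.005]
0 [ 0.001   0.0032 -0.007 ]
```

View pics/g0c.png

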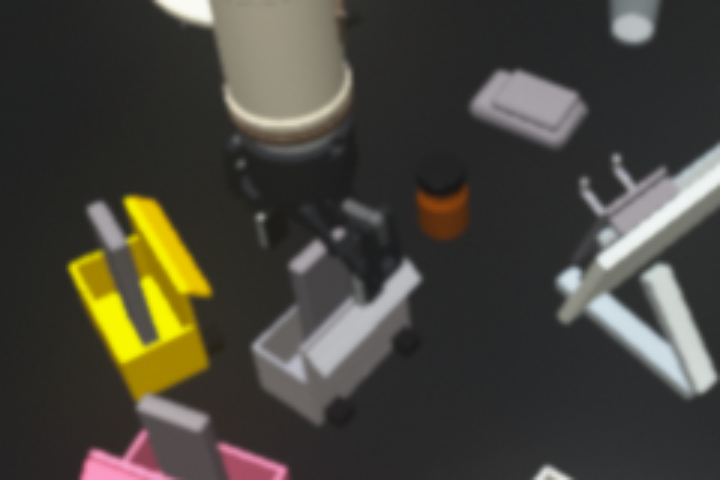

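Emit:
apply_moves --commands '[{"dx":0.001,"dy":0.002,"dz":-0.003},{"dx":0,"dy":0,"dz":-0.002},{},{},{}]'

```text
$.commands[0]: bad value
```

Emit:
apply_moves --commands '[{},{},{},{},{}]' --hand 0.0

```text
$.commands[0]: bad value
```

Emit:
apply_moves --commands '[{},{},{},{},{}]'

```text
$.commands[0]: bad value
```

```bash
python3 - <<'E'
from h import *
s=read_state();print(s['ee_pos'],s['force'],s['ft_torque'],s['gripper_width']*.0854)
E
```

```text
[ 0.40778932 -0.31894658  0.09902783] [-0.71613696 -0.02430477 -0.91987015] [0.00641433 0.05917252 0.06261494] 0.08499377134491415
```

All six keys are needed.

Emit:
apply_moves --commands '[{"dx":0.001,"dy":0.002,"dz":-0.003,"wx":0,"wy":0,"wz":-0.003},{"dx":0,"dy":0.001,"dz":-0.003,"wx":0,"wy":0,"wz":0},{"dx":0,"dy":0,"dz":0,"wx":0,"wy":0,"wz":0},{"dx":0,"dy":0,"dz":0,"wx":0,"wy":0,"wz":0},{"dx":0,"dy":0,"dz":0,"wx":0,"wy":0,"wz":0}]'

```text
time_s: 3.35
ee_pos: [0.4128, -0.3181, 0.1069]
eef_rot: [0.707, 0.707, 0.0, 0.001]
force: [-0.1, -0.1, 0.6]
gripper_width: 0.994
```

Emit:
apply_moves --commands '[{"dx":0,"dy":0,"dz":0,"wx":0,"wy":0,"wz":0},{"dx":0,"dy":0,"dz":0,"wx":0,"wy":0,"wz":0},{"dx":0,"dy":0,"dz":0,"wx":0,"wy":0,"wz":0},{"dx":0,"dy":0,"dz":0,"wx":0,"wy":0,"wz":0},{"dx":0,"dy":0,"dz":0,"wx":0,"wy":0,"wz":0}]' --hand 0.0

```text
time_s: 3.85
ee_pos: [0.4123, -0.3185, 0.1073]
eef_rot: [0.707, 0.707, -0.0, 0.001]
force: [-0.1, -0.8, -5.4]
gripper_width: 0.153
```

Emit:
apply_moves --commands '[{"dx":0,"dy":0,"dz":0,"wx":0,"wy":0,"wz":0},{"dx":0,"dy":0,"dz":0,"wx":0,"wy":0,"wz":0},{"dx":0,"dy":0,"dz":0,"wx":0,"wy":0,"wz":0},{"dx":0,"dy":0,"dz":0,"wx":0,"wy":0,"wz":0},{"dx":0,"dy":0,"dz":0,"wx":0,"wy":0,"wz":0}]'

```text
time_s: 4.35
ee_pos: [0.4121, -0.3184, 0.1071]
eef_rot: [0.708, 0.707, -0.0, 0.001]
force: [-0.1, -0.5, 0.5]
gripper_width: 0.155
```

```bash
python3 - <<'E'
from h import *
s=read_state();print(s['ee_pos'],s['eef_rot'],s['force'],s['ft_torque'],s['gripper_width']*.0854)
E
```

```text
[ 0.41212723 -0.31837279  0.10708407] [ 7.07534798e-01  7.06678263e-01 -2.31171920e-04  5.37402549e-04] [-0.07482427 -0.51192254  0.49504268] [-0.05518665 -0.01022781  0.03476291] 0.013243635867472828
```

Emit:
apply_moves --commands '[{"dx":0,"dy":0,"dz":-0.01,"wx":0,"wy":0,"wz":0},{"dx":0,"dy":0,"dz":-0.02,"wx":0,"wy":0,"wz":0},{"dx":0,"dy":0,"dz":-0.03,"wx":0,"wy":0,"wz":0},{"dx":0,"dy":0,"dz":-0.03,"wx":0,"wy":0,"wz":0},{"dx":0,"dy":0,"dz":-0.03,"wx":0,"wy":0,"wz":0}]'

```text
time_s: 4.85
ee_pos: [0.4067, -0.3141, 0.2256]
eef_rot: [0.707, 0.707, -0.0, -0.008]
force: [1.5, 0.1, -5.1]
gripper_width: 0.154
```

Emit:
apply_moves --commands '[{"dx":0,"dy":0,"dz":-0.03,"wx":0,"wy":0,"wz":0},{"dx":0,"dy":0,"dz":-0.03,"wx":0,"wy":0,"wz":0},{"dx":0,"dy":0,"dz":-0.02,"wx":0,"wy":0,"wz":0},{"dx":0,"dy":0,"dz":0,"wx":0,"wy":0,"wz":0},{"dx":0,"dy":0,"dz":0,"wx":0,"wy":0,"wz":0}]'

```text
time_s: 5.35
ee_pos: [0.4073, -0.3133, 0.3123]
eef_rot: [0.706, 0.708, -0.001, -0.007]
force: [-0.6, 0.5, -5.4]
gripper_width: 0.153
```

```bash
cat >> h.py <<'E'
YAW=-11.5;D=.5545
u=np.array([np.cos(np.radians(YAW)),np.sin(np.radians(YAW)),0]);v=np.array([-u[1],u[0],0]);z=np.array([0,0,1.])
c20,s20=np.cos(np.radians(20)),np.sin(np.radians(20))
N=-c20*u+s20*z; S=s20*u+c20*z   # out of face, up the slope
def hvs(X): # out of face, along, up slope
    q=np.asarray(X)-D*u; return np.stack([q@N,q@v,q@S],-1)
def xyz(h,y,s): return D*u+h*N+y*v+s*S
E
python3 - <<'E'
from h import *
np.set_printoptions(precision=1,suppress=True,linewidth=200)
B=np.load('pics/top0.npz');Q=hvs(cloud('top',B['d']))*1e3
ok=(Q[...,2]>5)&(Q[...,2]<150)&(abs(Q[...,1])<250)&(Q[...,0]>-25)&(Q[...,0]<90)
q=Q[ok]
for lo in range(-220,221,10):
    k=q[(q[:,1]>=lo)&(q[:,1]<lo+10)]
    if len(k): print(lo,len(k),'h50 %.1f h90 %.1f smax %.1f'%(np.median(k[:,0]),np.percentile(k[:,0],95),k[:,2].max()))
f=q[abs(q[:,0])<4]
print('face pts v',np.percentile(f[:,1],[.5,99.5]))
m=q[(q[:,1]>-60)&(q[:,1]<40)&(q[:,2]>80)]
for lo in range(80,130,3):
    k=m[(m[:,2]>=lo)&(m[:,2]<lo+3)]
    if len(k): print(lo,len(k),np.percentile(k[:,0],[5,50,95]))
s=read_state();print(s['time_s'],s['ee_pos'],s['eef_rot'],s['force'],s['ft_torque'],s['gripper_width']*.0854,np.round(s['joint_pos'],2))
E
```

```text
-220 28 h50 78.1 h90 88.6 smax 70.3
-210 30 h50 79.1 h90 89.2 smax 68.8
-200 29 h50 78.7 h90 88.9 smax 69.2
-190 25 h50 80.9 h90 89.2 smax 65.8
-180 21 h50 78.9 h90 89.7 smax 63.2
-170 9 h50 -19.3 h90 -11.0 smax 10.5
-160 7 h50 -20.3 h90 -13.4 smax 7.5
-150 13 h50 -17.2 h90 -10.7 smax 11.7
-140 10 h50 -19.1 h90 -9.2 smax 9.6
-130 8 h50 -14.6 h90 -7.9 smax 8.7
-120 8 h50 -21.0 h90 -17.0 smax 11.8
-110 7 h50 -21.2 h90 -14.5 smax 11.7
-100 8 h50 -18.6 h90 -12.1 smax 8.1
-90 12 h50 -19.4 h90 -10.8 smax 11.0
-80 36 h50 1.0 h90 5.2 smax 123.9
-70 82 h50 2.4 h90 5.4 smax 123.7
-60 86 h50 2.5 h90 12.0 smax 123.1
-50 83 h50 4.9 h90 28.3 smax 125.6
-40 93 h50 26.6 h90 29.5 smax 125.9
-30 97 h50 27.2 h90 48.7 smax 125.3
-20 95 h50 27.2 h90 29.0 smax 125.2
-10 93 h50 26.5 h90 29.3 smax 125.1
0 94 h50 27.1 h90 46.9 smax 123.6
10 94 h50 26.9 h90 29.4 smax 125.3
20 83 h50 3.3 h90 27.5 smax 126.0
30 81 h50 2.1 h90 13.4 smax 123.9
40 76 h50 1.9 h90 13.2 smax 123.8
50 82 h50 1.9 h90 13.7 smax 123.4
60 81 h50 2.2 h90 13.0 smax 126.3
70 81 h50 2.3 h90 9.5 smax 124.0
80 77 h50 2.6 h90 13.0 smax 124.6
90 
[... 334 characters left out ...]
.9 smax 125.7
190 117 h50 24.5 h90 71.3 smax 123.1
200 132 h50 23.8 h90 71.2 smax 124.0
210 132 h50 23.9 h90 71.2 smax 124.3
220 128 h50 24.1 h90 71.7 smax 125.8
face pts v [-73.9 243.5]
80 16 [ 2.4 26.6 28.9]
83 15 [ 3.9 26.  28.3]
86 15 [ 3.5 26.8 30.4]
89 39 [ 4.3 29.4 47.7]
92 21 [25.2 26.6 42.4]
95 12 [26.  27.8 58.9]
98 19 [ 3.  27.3 33. ]
101 21 [ 2.6 27.2 60.5]
104 24 [ 1.9 20.  28.4]
107 29 [ 1.9 14.5 29. ]
110 28 [ 2.8 26.7 29. ]
113 43 [ 0.5  6.8 28. ]
116 109 [ 0.2 10.9 28.2]
119 98 [-8.5  1.4 27.9]
122 67 [-7.5  0.3 27.1]
125 10 [-5.8 -3.3 15.5]
5.35 [ 0.4 -0.3  0.3] [ 0.7  0.7 -0.  -0. ] [-0.6  0.5 -5.4] [ 0.   0.  -0.1] 0.013092243678419255 [ 1.4  0.2 -0.9  1.8  0.2  1.2  0.4]
```

```bash
sed -i 's/D=.5545/D=.552/' h.py; python3 - <<'E'
from h import *
np.set_printoptions(precision=1,suppress=True,linewidth=200)
B=np.load('pics/top0.npz');A=np.load('pics/scene0.npz')
for c,d in (('top',B['d']),('scene',A['d'])):
    Q=hvs(cloud(c,d))*1e3
    ok=(Q[...,2]>5)&(Q[...,2]<160)&(abs(Q[...,1]-100)<190)&(Q[...,0]>-20)&(Q[...,0]<90)
    q=Q[ok]
    print(c,'board top v range',np.percentile(q[(q[:,2]>115)&(abs(q[:,0])<16),1],[0,1,99,100]))
    a=q[(q[:,1]>-60)&(q[:,1]<60)&(q[:,2]>40)&(q[:,0]>17)]; print(c,'plate v',np.percentile(a[:,1],[0,2,5,95,98,100]) if len(a) else '', 'smax',a[:,2].max() if len(a) else '')
    a=q[(q[:,1]>100)&(q[:,1]<260)&(q[:,2]>40)&(q[:,0]>17)]; print(c,'bin v',np.percentile(a[:,1],[0,2,5,95,98,100]) if len(a) else '', a[:,2].max() if len(a) else '')
    m=q[(q[:,1]>45)&(q[:,1]<165)]
    for lo in range(20,130,4 if 1 else 2):
        k=m[(m[:,2]>=lo)&(m[:,2]<lo+4)]
        if len(k): print(lo,len(k),np.percentile(k[:,0],[5,25,50,75,95]))
E
```

```text
top board top v range [-74.9 -70.1 279.3 284.3]
top plate v [-42.9 -41.4 -39.5  19.6  21.7  23. ] smax 126.42018118868198
top bin v [186.4 186.7 187.  250.3 251.3 253.3] 126.63455533944878
20 27 [-2.  -1.7 -0.9  0.5  1.8]
24 25 [-1.9 -1.2 -0.7  0.2  2.1]
28 29 [-2.5 -1.1 -0.5  0.7  1.3]
32 28 [-2.8 -1.5 -0.7  0.1  0.6]
36 25 [-1.6 -0.4 -0.3  0.3  1.5]
40 26 [-2.6 -1.3 -0.8  0.3  1.3]
44 29 [-2.4 -1.1 -0.1  0.1  1.6]
48 28 [-2.  -1.3 -0.2  0.3  1.1]
52 27 [-2.7 -1.6 -0.8 -0.   1.2]
56 30 [-2.5 -1.  -0.   0.9  2.4]
60 27 [-2.3 -1.2 -0.2  0.5  1.4]
64 18 [-1.4 -0.9 -0.4  0.6  1.7]
68 5 [2.2 2.4 2.5 2.5 3. ]
72 18 [2.  2.7 3.3 4.  4.5]
76 28 [1.9 3.  4.4 5.  5.4]
80 34 [1.8 2.9 3.7 4.9 5.8]
84 36 [2.  2.9 3.5 4.3 5. ]
88 25 [1.7 2.9 3.4 4.2 5.4]
92 10 [3.8 4.1 4.5 4.8 5.7]
96 10 [-2.9 -2.5 -1.7 -1.  -0.3]
100 30 [-2.6 -1.4 -0.5 -0.2  2.8]
104 54 [-1.6 -0.6  1.3  7.1 13. ]
108 92 [-1.7  0.1 10.3 12.9 14.4]
112 38 [-2.6 -1.6 -0.5  0.7 13.3]
116 32 [-2.7 -1.5 -0.5  0.2  0.9]
120 99 [-11.3  -8.6  -4.9  -1.5   0.3]
124 44 [-9.7 -6.6 -3.6 -1.7  1. ]
scene board top v range [-75.6 -73.1 279.  2
[... 503 characters left out ...]
5.3 -14.8 -14.8]
60 7 [-15.5 -15.4 -15.2 -15.1 -15. ]
64 9 [-15.4 -15.2 -15.  -14.8 -14.6]
68 9 [-15.5 -15.2 -15.1 -15.  -14.7]
72 5 [-15.2 -15.1 -14.9 -14.9 -14.8]
76 11 [-15.5 -15.1 -14.9 -14.9 -14.7]
80 7 [-15.4 -15.4 -15.1 -14.9 -14.9]
84 8 [-15.4 -15.3 -15.2 -14.9 -14.8]
88 5 [-15.5 -15.2 -15.  -15.  -14.8]
92 14 [-15.4 -15.3 -15.2 -14.8 -14.7]
96 7 [-15.3 -15.1 -15.  -15.  -14.8]
100 8 [-15.  -14.9 -14.8   0.4   1.4]
104 50 [-15.2   0.2   1.1   2.    4. ]
108 104 [-15.    3.    5.    8.8  11.3]
112 68 [-15.1   5.2   7.1   8.5  10.2]
116 9 [-15.5 -15.1 -14.8 -14.1   5.9]
120 48 [-15.3 -14.3 -11.7  -7.3  -3.2]
124 149 [-14.6 -11.9  -9.   -6.   -4.2]
128 10 [-14.3 -12.5 -10.2  -9.2  -7.5]
```

```bash
sed -i 's/D=.552;*/D=.5535/' h.py; grep -n 'YAW=' h.py; python3 - <<'E'
from h import *
print(xyz(.07,.104,.24),xyz(.06,.104,.172))
plan(xyz(.07,.104,.24),Rt(-11.5,20),15)
E
```

```text
19:YAW=-11.5;D=.5535
[ 0.57910159 -0.01168895  0.24946764] [ 0.56551939 -0.00892562  0.18214834]
dist mm 352.72571616275843 ang 22.570941801045798 w/row [0.022 0.002 0.014]
0 [0.02   0.0116 0.0042]
1 [0.0202 0.0114 0.004 ]
2 [0.0203 0.0112 0.0038]
3 [0.0205 0.011  0.0036]
4 [0.0206 0.0108 0.0034]
5 [0.0207 0.0106 0.0032]
6 [0.0209 0.0104 0.003 ]
7 [0.021  0.0102 0.0028]
8 [0.0211 0.0099 0.0026]
9 [0.0213 0.0097 0.0024]
10 [0.0214 0.0095 0.0023]
11 [0.0215 0.0092 0.0021]
12 [0.0216 0.009  0.0019]
13 [0.0218 0.0087 0.0018]
14 [0.0219 0.0085 0.0016]
```

Emit:
apply_moves --commands '[{"dx":0.02,"dy":0.012,"dz":0,"wx":0.022,"wy":0.002,"wz":0.014},{"dx":0.02,"dy":0.011,"dz":0,"wx":0.022,"wy":0.002,"wz":0.014},{"dx":0.02,"dy":0.011,"dz":0,"wx":0.022,"wy":0.002,"wz":0.014},{"dx":0.02,"dy":0.011,"dz":0,"wx":0.022,"wy":0.002,"wz":0.014},{"dx":0.02,"dy":0.011,"dz":0,"wx":0.022,"wy":0.002,"wz":0.014}]'

```text
time_s: 5.85
ee_pos: [0.46, -0.2152, 0.3017]
eef_rot: [0.733, 0.677, -0.04, -0.056]
force: [0.4, -0.8, -4.9]
gripper_width: 0.156
```

Emit:
apply_moves --commands '[{"dx":0.021,"dy":0.01,"dz":0.002,"wx":0.022,"wy":0.002,"wz":0.014},{"dx":0.021,"dy":0.01,"dz":0.002,"wx":0.022,"wy":0.002,"wz":0.014},{"dx":0.021,"dy":0.01,"dz":0.002,"wx":0.022,"wy":0.002,"wz":0.014},{"dx":0.021,"dy":0.01,"dz":0.002,"wx":0.022,"wy":0.002,"wz":0.014},{"dx":0.021,"dy":0.01,"dz":0.002,"wx":0.022,"wy":0.002,"wz":0.014}]'

```text
time_s: 6.35
ee_pos: [0.5166, -0.1107, 0.2742]
eef_rot: [0.752, 0.646, -0.08, -0.106]
force: [-0.3, 0.5, -4.5]
gripper_width: 0.155
```

```bash
python3 - <<'E'
from h import *
s=read_state();print(hvs(s['ee_pos']),s['force'],np.round(s['joint_pos'],2))
plan(xyz(.07,.104,.24),Rt(-11.5,20),5)
E
```

```text
[ 0.11745023 -0.00548757  0.2490267 ] [-0.30194797  0.4716626  -4.49697502] [ 0.78  0.53 -0.86  1.58  0.32  1.48 -0.29]
dist mm 119.66843359615197 ang 5.562938266596729 w/row [ 0.017 -0.     0.01 ]
0 [0.0214 0.0104 0.0026]
1 [0.0215 0.0102 0.0025]
2 [0.0216 0.01   0.0023]
3 [0.0217 0.0099 0.0021]
4 [0.0218 0.0097 0.002 ]
```

Emit:
apply_moves --commands '[{"dx":0.021,"dy":0.01,"dz":-0.003,"wx":0.017,"wy":0,"wz":0.01},{"dx":0.022,"dy":0.01,"dz":0,"wx":0.017,"wy":0,"wz":0.01},{"dx":0.022,"dy":0.01,"dz":0.002,"wx":0.017,"wy":0,"wz":0.01},{"dx":0.022,"dy":0.01,"dz":0.002,"wx":0.017,"wy":0,"wz":0.01},{"dx":0.022,"dy":0.01,"dz":0,"wx":0.017,"wy":0,"wz":0.01}]'

```text
time_s: 6.85
ee_pos: [0.5808, -0.0075, 0.2468]
eef_rot: [0.762, 0.622, -0.116, -0.141]
force: [0.2, -0.5, -4.6]
gripper_width: 0.153
```

Emit:
apply_moves --commands '[{"dx":0,"dy":0,"dz":0,"wx":0,"wy":0,"wz":0},{"dx":0,"dy":0,"dz":0,"wx":0,"wy":0,"wz":0},{"dx":0,"dy":0,"dz":0,"wx":0,"wy":0,"wz":0},{"dx":0,"dy":0,"dz":0,"wx":0,"wy":0,"wz":0},{"dx":0,"dy":0,"dz":0,"wx":0,"wy":0,"wz":0}]'

```text
time_s: 7.35
ee_pos: [0.579, -0.0048, 0.2391]
eef_rot: [0.76, 0.623, -0.119, -0.144]
force: [-0.3, 0.3, -5.0]
gripper_width: 0.156
```

```bash
python3 - <<'E'
from h import *
s=read_state();print(hvs(s['ee_pos']),s['force'],np.round(s['joint_pos'],2))
plan(xyz(.062,.104,.172),Rt(-11.5,20),5)
p,d=snap('top','t1');p2,_=snap('scene','s1')
cv2.imwrite('pics/m1.png',np.vstack([cv2.resize(p[90:230,150:350],None,fx=3.5,fy=3.5),cv2.resize(p2[90:290,180:430],(700,560))[:100]])[:,:,::-1])
# caddy extents in v: back plate / strip pts
Q=hvs(cloud('top',d))*1e3
k=Q[(abs(Q[...,1]-104)<75)&(Q[...,2]>195)&(Q[...,2]<250)&(Q[...,0]>-20)&(Q[...,0]<150)]
print(len(k)); print(np.histogram(k[:,1],bins=range(30,180,5)))
E
```

```text
[0.06781347 0.11075016 0.22971386] [-0.28758061  0.29545622 -5.04036915] [ 0.5   0.72 -0.81  1.39  0.34  1.58 -0.52]
dist mm 58.397349158024426 ang 1.560057572547267 w/row [-0.005  0.     0.001]
0 [-0.0013  0.0015  0.0115]
1 [-0.0013  0.0014  0.0115]
2 [-0.0013  0.0013  0.0115]
3 [-0.0013  0.0013  0.0115]
4 [-0.0013  0.0012  0.0115]
388
(array([ 0,  0,  0,  0,  4, 15, 15, 16, 15, 14, 27, 32, 26, 24, 24, 15, 20,
       21, 13, 20, 17,  0, 11, 15, 13, 16, 15,  0,  0]), array([ 30,  35,  40,  45,  50,  55,  60,  65,  70,  75,  80,  85,  90,
        95, 100, 105, 110, 115, 120, 125, 130, 135, 140, 145, 150, 155,
       160, 165, 170, 175]))
```

View pics/m1.png

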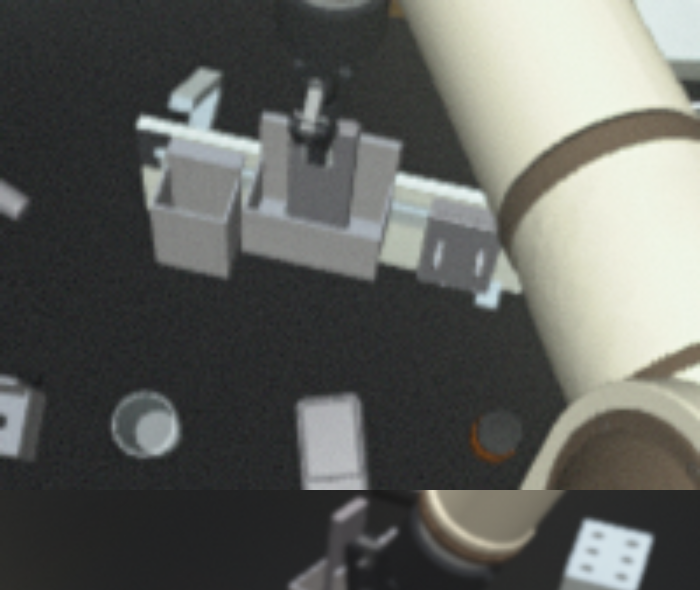

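Emit:
apply_moves --commands '[{"dx":-0.0015,"dy":0.0015,"dz":0.011,"wx":-0.005,"wy":0,"wz":0.001},{"dx":-0.0015,"dy":0.0015,"dz":0.012,"wx":-0.005,"wy":0,"wz":0.001},{"dx":-0.0015,"dy":0.0015,"dz":0.012,"wx":-0.005,"wy":0,"wz":0.001},{"dx":-0.001,"dy":0.001,"dz":0.011,"wx":-0.005,"wy":0,"wz":0.001},{"dx":0,"dy":0,"dz":0.003,"wx":0,"wy":0,"wz":0}]'

```text
time_s: 7.95
ee_pos: [0.5645, -0.0099, 0.1881]
eef_rot: [0.763, 0.622, -0.112, -0.135]
force: [0.1, 0.6, -4.4]
gripper_width: 0.155
```

Emit:
apply_moves --commands '[{"dx":0,"dy":0,"dz":0,"wx":0,"wy":0,"wz":0},{"dx":0,"dy":0,"dz":0,"wx":0,"wy":0,"wz":0},{"dx":0,"dy":0,"dz":0,"wx":0,"wy":0,"wz":0},{"dx":0,"dy":0,"dz":0,"wx":0,"wy":0,"wz":0},{"dx":0,"dy":0,"dz":0,"wx":0,"wy":0,"wz":0}]'

```text
time_s: 8.45
ee_pos: [0.5648, -0.0097, 0.1884]
eef_rot: [0.763, 0.622, -0.112, -0.135]
force: [-0.8, -0.0, -4.4]
gripper_width: 0.153
```

```bash
cat >> h.py <<'E'
def stat():
    s=read_state();f=np.array(s['force']); q=hvs(s['ee_pos'])*1e3
    R=Ro.from_quat(s['eef_rot']); e=(Rt(YAW,20).inv()*R).as_rotvec(degrees=True)
    print('t',s['time_s'],'hvs',np.round(q,1),'F h,v,s',np.round([f@N,f@v,f@S],1),'err deg',np.round(e,2),'tau',np.round(s['ft_torque'],2))
E
python3 - <<'E'
from h import *
np.set_printoptions(precision=1,suppress=True,linewidth=200)
stat(); s=read_state(); t=hvs(s['ee_pos'])*1e3
p,d=snap('top','t2'); Q=hvs(cloud('top',d))*1e3
C=Q-t; C[...,2]+=107; C[...,0]*=-1 # caddy frame: x rear, y, z
# front wall top rim & back plate top edge extents
k=C[(abs(C[...,0])<60)&(abs(C[...,1])<70)&(C[...,2]>15)&(C[...,2]<112)]
b=k[(k[:,0]>10)&(k[:,2]>65)&(k[:,2]<97)]; print('back plate front face',len(b),'y',np.percentile(b[:,1],[0,1,99,100]),'x',np.percentile(b[:,0],[10,50,90]))
b=b[abs(b[:,0]-np.median(b[:,0]))<4]
c=b.mean(0);n=np.linalg.svd(b-c)[2][2];n*=np.sign(n[0]);print('normal deg yaw,pitch',np.degrees(n[1:]),c)
f=k[(k[:,0]<-22)&(k[:,2]<53)]; print('front',len(f),'y',np.percentile(f[:,1],[0,1,99,100]),'x',np.median(f[:,0]))
f=f[abs(f[:,0]-np.median(f[:,0]))<4];c=f.mean(0);n=np.linalg.svd(f-c)[2][2];n*=np.sign(n[0]);print('normal',np.degrees(n[1:]))
E
```

```text
t 8.45 hvs [ 62.7 103.1 177.7] F h,v,s [-0.8 -0.2 -4.4] err deg [ 0.1 -0.1  0.2] tau [-0.1 -0.8 -0. ]
back plate front face 155 y [-56.5 -56.1  53.3  53.5] x [23.7 25.2 33. ]
normal deg yaw,pitch [ 0.  -0.5] [25.  -6.  81.4]
front 282 y [-56.4 -55.8  53.1  53.3] x -31.22389956614773
normal [-0.1 -1.1]
```

Emit:
apply_moves --commands '[{"dx":0.001,"dy":0.003,"dz":0.002,"wx":0,"wy":0,"wz":0},{"dx":0.001,"dy":0.003,"dz":0.004,"wx":0,"wy":0,"wz":0},{"dx":0.0005,"dy":0.002,"dz":0.003,"wx":0,"wy":0,"wz":0},{"dx":0,"dy":0.001,"dz":0.002,"wx":0,"wy":0,"wz":0},{"dx":0,"dy":0,"dz":0,"wx":0,"wy":0,"wz":0}]'

```text
time_s: 9.0
ee_pos: [0.5707, -0.0079, 0.1738]
eef_rot: [0.763, 0.622, -0.112, -0.134]
force: [-0.6, 0.4, -4.9]
gripper_width: 0.152
```

```bash
python3 -c "
from h import *
stat()"
```

```text
t 9.0 hvs [ 52.6 106.  165.8] F h,v,s [-1.   0.3 -4.8] err deg [ 0.11 -0.12  0.2 ] tau [-0.2  -0.8   0.04]
```

Feel for the face with the feet.

Emit:
apply_moves --commands '[{"dx":0,"dy":0.001,"dz":0,"wx":0,"wy":0,"wz":0},{"dx":0,"dy":0.001,"dz":0,"wx":0,"wy":0,"wz":0},{"dx":0,"dy":0.0005,"dz":0,"wx":0,"wy":0,"wz":0},{"dx":0,"dy":0,"dz":0,"wx":0,"wy":0,"wz":0},{"dx":0,"dy":0,"dz":0,"wx":0,"wy":0,"wz":0}]'

```text
time_s: 9.5
ee_pos: [0.5732, -0.0085, 0.1729]
eef_rot: [0.763, 0.622, -0.112, -0.134]
force: [-0.4, -0.1, -5.4]
gripper_width: 0.156
```

```bash
python3 -c "
from h import *
stat()"
```

```text
t 9.5 hvs [ 49.9 105.9 165.8] F h,v,s [-1.5 -0.2 -5.2] err deg [ 0.12 -0.12  0.2 ] tau [-0.18 -0.78  0.01]
```

Emit:
apply_moves --commands '[{"dx":0,"dy":0.001,"dz":0,"wx":0,"wy":0,"wz":0},{"dx":0,"dy":0.0005,"dz":0,"wx":0,"wy":0,"wz":0},{"dx":0,"dy":0,"dz":0,"wx":0,"wy":0,"wz":0},{"dx":0,"dy":0,"dz":0,"wx":0,"wy":0,"wz":0},{"dx":0,"dy":0,"dz":0,"wx":0,"wy":0,"wz":0}]'

```text
time_s: 10.0
ee_pos: [0.5747, -0.0088, 0.1726]
eef_rot: [0.764, 0.622, -0.111, -0.134]
force: [-0.6, 0.5, -4.7]
gripper_width: 0.151
```

```bash
python3 -c "
from h import *
stat()"
```

```text
t 10.0 hvs [ 48.2 105.9 166.1] F h,v,s [-0.9  0.4 -4.6] err deg [ 0.1  -0.12  0.21] tau [-0.17 -0.84 -0.02]
```

Emit:
apply_moves --commands '[{"dx":0,"dy":0.001,"dz":0,"wx":0,"wy":0,"wz":0},{"dx":0,"dy":0,"dz":0,"wx":0,"wy":0,"wz":0},{"dx":0,"dy":0,"dz":0,"wx":0,"wy":0,"wz":0},{"dx":0,"dy":0,"dz":0,"wx":0,"wy":0,"wz":0},{"dx":0,"dy":0,"dz":0,"wx":0,"wy":0,"wz":0}]'

```text
time_s: 10.5
ee_pos: [0.5753, -0.0089, 0.1723]
eef_rot: [0.763, 0.622, -0.112, -0.135]
force: [-0.5, -0.6, -4.1]
gripper_width: 0.157
```

```bash
python3 -c "
from h import *
stat()"
```

```text
t 10.5 hvs [ 47.7 106.  166. ] F h,v,s [-1.1 -0.7 -3.9] err deg [ 0.17 -0.13  0.18] tau [-0.11 -0.65  0.01]
```

Emit:
apply_moves --commands '[{"dx":0,"dy":0.001,"dz":0,"wx":0,"wy":0,"wz":0},{"dx":0,"dy":0,"dz":0,"wx":0,"wy":0,"wz":0},{"dx":0,"dy":0,"dz":0,"wx":0,"wy":0,"wz":0},{"dx":0,"dy":0,"dz":0,"wx":0,"wy":0,"wz":0},{"dx":0,"dy":0,"dz":0,"wx":0,"wy":0,"wz":0}]'

```text
time_s: 11.0
ee_pos: [0.5755, -0.0089, 0.1722]
eef_rot: [0.763, 0.622, -0.112, -0.135]
force: [-1.2, -0.0, -2.8]
gripper_width: 0.156
```

```bash
python3 -c "
from h import *
stat()"
```

```text
t 11.0 hvs [ 47.4 106.1 166. ] F h,v,s [ 0.2 -0.3 -3. ] err deg [ 0.26 -0.15  0.15] tau [-0.06 -0.41  0.11]
```

Emit:
apply_moves --commands '[{"dx":0,"dy":-0.0015,"dz":0,"wx":0,"wy":0,"wz":0},{"dx":0,"dy":0,"dz":0.002,"wx":0,"wy":0,"wz":0},{"dx":0,"dy":0,"dz":0.002,"wx":0,"wy":0,"wz":0},{"dx":0,"dy":0,"dz":0.002,"wx":0,"wy":0,"wz":0},{"dx":0,"dy":0,"dz":0.002,"wx":0,"wy":0,"wz":0}]'

```text
time_s: 11.5
ee_pos: [0.5723, -0.0083, 0.1645]
eef_rot: [0.763, 0.622, -0.111, -0.134]
force: [0.1, 0.0, -4.0]
gripper_width: 0.158
```

```bash
python3 -c "
from h import *
stat()"
```

```text
t 11.5 hvs [ 47.8 105.9 157.7] F h,v,s [-1.5  0.  -3.7] err deg [ 0.1  -0.12  0.2 ] tau [-0.12 -0.66  0.07]
```

Emit:
apply_moves --commands '[{"dx":0,"dy":0,"dz":0.002,"wx":0,"wy":0,"wz":0},{"dx":0,"dy":0,"dz":0.002,"wx":0,"wy":0,"wz":0},{"dx":0,"dy":0,"dz":0.002,"wx":0,"wy":0,"wz":0},{"dx":0,"dy":0,"dz":0,"wx":0,"wy":0,"wz":0},{"dx":0,"dy":0,"dz":0,"wx":0,"wy":0,"wz":0}]'

```text
time_s: 12.0
ee_pos: [0.5698, -0.0079, 0.1577]
eef_rot: [0.763, 0.622, -0.112, -0.135]
force: [0.1, -0.2, -4.5]
gripper_width: 0.158
```

```bash
python3 -c "
from h import *
stat()"
```

```text
t 12.0 hvs [ 47.9 105.8 150.4] F h,v,s [-1.7 -0.1 -4.2] err deg [ 0.14 -0.13  0.2 ] tau [-0.13 -0.75  0.06]
```

Emit:
apply_moves --commands '[{"dx":0,"dy":-0.001,"dz":0,"wx":0,"wy":0,"wz":0},{"dx":0,"dy":0,"dz":0.001,"wx":0,"wy":0,"wz":0},{"dx":0,"dy":0,"dz":0.0015,"wx":0,"wy":0,"wz":0},{"dx":0,"dy":0,"dz":0.0015,"wx":0,"wy":0,"wz":0},{"dx":0,"dy":0,"dz":0,"wx":0,"wy":0,"wz":0}]'

```text
time_s: 12.5
ee_pos: [0.5675, -0.0075, 0.1543]
eef_rot: [0.764, 0.622, -0.111, -0.134]
force: [0.4, 0.2, -5.4]
gripper_width: 0.155
```

```bash
python3 -c "
from h import *
stat()"
```

```text
t 12.5 hvs [ 48.9 105.8 146.4] F h,v,s [-2.2  0.3 -5. ] err deg [ 0.1  -0.12  0.21] tau [-0.15 -0.81  0.02]
```

Emit:
apply_moves --commands '[{"dx":0,"dy":0,"dz":0.001,"wx":0,"wy":0,"wz":0},{"dx":0,"dy":0,"dz":0.0015,"wx":0,"wy":0,"wz":0},{"dx":0,"dy":0,"dz":0.0015,"wx":0,"wy":0,"wz":0},{"dx":0,"dy":0,"dz":0,"wx":0,"wy":0,"wz":0},{"dx":0,"dy":0,"dz":0,"wx":0,"wy":0,"wz":0}]'

```text
time_s: 13.0
ee_pos: [0.5661, -0.0072, 0.1501]
eef_rot: [0.764, 0.622, -0.112, -0.134]
force: [0.4, 0.3, -5.3]
gripper_width: 0.154
```

```bash
python3 -c "
from h import *
stat()"
```

```text
t 13.0 hvs [ 48.9 105.8 142. ] F h,v,s [-2.1  0.3 -4.9] err deg [ 0.11 -0.12  0.21] tau [-0.16 -0.79  0.04]
```

Emit:
apply_moves --commands '[{"dx":0,"dy":0,"dz":0.001,"wx":0,"wy":0,"wz":0},{"dx":0,"dy":0,"dz":0.0015,"wx":0,"wy":0,"wz":0},{"dx":0,"dy":0,"dz":0.0015,"wx":0,"wy":0,"wz":0},{"dx":0,"dy":0,"dz":0,"wx":0,"wy":0,"wz":0},{"dx":0,"dy":0,"dz":0,"wx":0,"wy":0,"wz":0}]'

```text
time_s: 13.5
ee_pos: [0.5646, -0.0069, 0.1461]
eef_rot: [0.764, 0.622, -0.111, -0.134]
force: [-0.6, 0.1, -4.3]
gripper_width: 0.154
```

```bash
python3 -c "
from h import *
stat()"
```

```text
t 13.5 hvs [ 48.9 105.8 137.7] F h,v,s [-0.9 -0.1 -4.3] err deg [ 0.11 -0.12  0.21] tau [-0.11 -0.76  0.04]
```

Emit:
apply_moves --commands '[{"dx":0,"dy":0,"dz":0.001,"wx":0,"wy":0,"wz":0},{"dx":0,"dy":0,"dz":0.001,"wx":0,"wy":0,"wz":0},{"dx":0,"dy":0,"dz":0.001,"wx":0,"wy":0,"wz":0},{"dx":0,"dy":0,"dz":0,"wx":0,"wy":0,"wz":0},{"dx":0,"dy":0,"dz":0,"wx":0,"wy":0,"wz":0}]'

```text
time_s: 14.0
ee_pos: [0.5636, -0.0067, 0.143]
eef_rot: [0.764, 0.622, -0.111, -0.134]
force: [-0.7, -0.3, -5.4]
gripper_width: 0.155
```

```bash
python3 -c "
from h import *
stat()"
```

```text
t 14.0 hvs [ 48.8 105.8 134.4] F h,v,s [-1.3 -0.4 -5.3] err deg [ 0.1  -0.12  0.21] tau [-0.14 -0.73  0.  ]
```

Emit:
apply_moves --commands '[{"dx":0,"dy":0,"dz":0.001,"wx":0,"wy":0,"wz":0},{"dx":0,"dy":0,"dz":0.001,"wx":0,"wy":0,"wz":0},{"dx":0,"dy":0,"dz":0,"wx":0,"wy":0,"wz":0},{"dx":0,"dy":0,"dz":0,"wx":0,"wy":0,"wz":0},{"dx":0,"dy":0,"dz":0,"wx":0,"wy":0,"wz":0}]'

```text
time_s: 14.5
ee_pos: [0.5629, -0.0066, 0.141]
eef_rot: [0.764, 0.622, -0.111, -0.134]
force: [-0.1, 0.1, -4.4]
gripper_width: 0.158
```

```bash
python3 -c "
from h import *
stat()"
```

```text
t 14.5 hvs [ 48.8 105.8 132.3] F h,v,s [-1.3  0.1 -4.2] err deg [ 0.1  -0.12  0.21] tau [-0.15 -0.78 -0.05]
```

Emit:
apply_moves --commands '[{"dx":0,"dy":0,"dz":0.001,"wx":0,"wy":0,"wz":0},{"dx":0,"dy":0,"dz":0.001,"wx":0,"wy":0,"wz":0},{"dx":0,"dy":0,"dz":0,"wx":0,"wy":0,"wz":0},{"dx":0,"dy":0,"dz":0,"wx":0,"wy":0,"wz":0},{"dx":0,"dy":0,"dz":0,"wx":0,"wy":0,"wz":0}]'

```text
time_s: 15.0
ee_pos: [0.5631, -0.0066, 0.1397]
eef_rot: [0.764, 0.622, -0.111, -0.133]
force: [0.2, -0.4, -3.6]
gripper_width: 0.156
```

```bash
python3 -c "
from h import *
stat()"
```

```text
t 15.0 hvs [ 48.1 105.8 131.1] F h,v,s [-1.4 -0.4 -3.3] err deg [-0.04 -0.12  0.2 ] tau [-0.19 -0.84  0.13]
```

Emit:
apply_moves --commands '[{"dx":0,"dy":0.0005,"dz":0.001,"wx":0,"wy":0,"wz":0},{"dx":0,"dy":0.0005,"dz":0.001,"wx":0,"wy":0,"wz":0},{"dx":0,"dy":0,"dz":0,"wx":0,"wy":0,"wz":0},{"dx":0,"dy":0,"dz":0,"wx":0,"wy":0,"wz":0},{"dx":0,"dy":0,"dz":0,"wx":0,"wy":0,"wz":0}]'

```text
time_s: 15.5
ee_pos: [0.5632, -0.0065, 0.1392]
eef_rot: [0.763, 0.622, -0.111, -0.133]
force: [-0.1, -0.1, -0.1]
gripper_width: 0.159
```

```bash
python3 -c "
from h import *
stat()"
```

```text
t 15.5 hvs [ 47.9 105.9 130.7] F h,v,s [-0.  -0.1 -0.1] err deg [-0.03 -0.19  0.14] tau [-0.26 -0.45  0.26]
```

Emit:
apply_moves --commands '[{"dx":0,"dy":0,"dz":0.001,"wx":0,"wy":0,"wz":0},{"dx":0,"dy":0,"dz":0.001,"wx":0,"wy":0,"wz":0},{"dx":0,"dy":0,"dz":0.001,"wx":0,"wy":0,"wz":0},{"dx":0,"dy":0,"dz":0,"wx":0,"wy":0,"wz":0},{"dx":0,"dy":0,"dz":0,"wx":0,"wy":0,"wz":0}]'

```text
time_s: 16.0
ee_pos: [0.5631, -0.0065, 0.1391]
eef_rot: [0.763, 0.623, -0.111, -0.132]
force: [0.3, -1.5, 0.3]
gripper_width: 0.154
```

```bash
python3 -c "
from h import *
stat()"
```

```text
t 16.0 hvs [ 47.9 105.9 130.5] F h,v,s [-0.5 -1.4  0.5] err deg [-0.14 -0.22  0.12] tau [-0.27 -0.2   0.36]
```

Emit:
apply_moves --commands '[{"dx":0,"dy":0.001,"dz":0.001,"wx":0,"wy":0,"wz":0},{"dx":0,"dy":0.001,"dz":0.001,"wx":0,"wy":0,"wz":0},{"dx":0,"dy":0.001,"dz":0.001,"wx":0,"wy":0,"wz":0},{"dx":0,"dy":0,"dz":0,"wx":0,"wy":0,"wz":0},{"dx":0,"dy":0,"dz":0,"wx":0,"wy":0,"wz":0}]'

```text
time_s: 16.5
ee_pos: [0.5633, -0.0065, 0.139]
eef_rot: [0.763, 0.623, -0.113, -0.133]
force: [-1.4, -0.8, 0.6]
gripper_width: 0.155
```

```bash
python3 -c "
from h import *
stat()"
```

```text
t 16.5 hvs [ 47.8 106.  130.6] F h,v,s [ 1.3 -1.1  0.1] err deg [ 0.1  -0.33  0.11] tau [-0.24 -0.35  0.23]
```

Emit:
apply_moves --commands '[{"dx":0,"dy":0,"dz":0,"wx":-0.006,"wy":0,"wz":0},{"dx":0,"dy":0,"dz":0.001,"wx":-0.006,"wy":0,"wz":0},{"dx":0,"dy":0,"dz":0.001,"wx":0,"wy":0,"wz":0},{"dx":0,"dy":0,"dz":0,"wx":0,"wy":0,"wz":0},{"dx":0,"dy":0,"dz":0,"wx":0,"wy":0,"wz":0}]'

```text
time_s: 17.0
ee_pos: [0.5633, -0.0065, 0.1389]
eef_rot: [0.764, 0.623, -0.108, -0.128]
force: [1.4, -0.7, 2.5]
gripper_width: 0.153
```

```bash
python3 - <<'E'
from h import *
stat(); s=read_state();t=hvs(s['ee_pos'])*1e3
np.set_printoptions(precision=1,suppress=True,linewidth=200)
p,d=snap('top','t3'); p2,_=snap('scene','s3')
cv2.imwrite('pics/m3.png',np.hstack([cv2.resize(p[100:200,170:330],None,fx=2.5,fy=4.5),cv2.resize(p2[120:280,230:390],(400,450))])[:,:,::-1])
Q=hvs(cloud('top',d))*1e3
k=Q[(Q[...,1]>28)&(Q[...,1]<180)&(Q[...,2]>35)&(Q[...,0]<100)]
f=k[(k[:,0]>70)&(k[:,2]<82)];print('front',len(f),np.percentile(f[:,1],[0,1,99,100]));f=f[abs(f[:,0]-np.median(f[:,0]))<4];n=np.linalg.svd(f-f.mean(0))[2][2];n*=-np.sign(n[0]);print(f.mean(0),np.degrees(n[1:]))
b=k[(k[:,0]<30)&(k[:,0]>14)&(k[:,2]>90)&(k[:,2]<126)];print('back',len(b),np.percentile(b[:,1],[0,1,99,100]),np.percentile(b[:,0],[10,50,90]))
E
```

```text
t 17.0 hvs [ 47.7 106.  130.5] F h,v,s [-0.6 -0.5  2.9] err deg [-0.67 -0.28  0.16] tau [-0.02  0.42  0.38]
front 303 [ 49.1  49.7 157.1 158.1]
[ 78.8 103.7  58.7] [ 0.1 -0.9]
back 153 [ 29.2  36.2 174.1 179.9] [17.1 22.1 24. ]
```

View pics/m3.png

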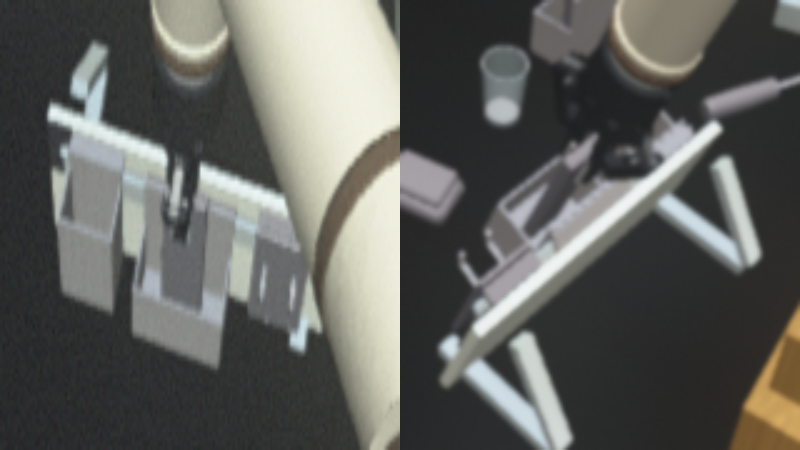

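Emit:
apply_moves --commands '[{"dx":0,"dy":0,"dz":0,"wx":0.004,"wy":0,"wz":0},{"dx":0,"dy":0,"dz":0,"wx":0,"wy":0,"wz":0},{"dx":0,"dy":0,"dz":0,"wx":0,"wy":0,"wz":0},{"dx":0,"dy":0,"dz":0,"wx":0,"wy":0,"wz":0},{"dx":0,"dy":0,"dz":0,"wx":0,"wy":0,"wz":0}]'

```text
time_s: 17.6
ee_pos: [0.5633, -0.0065, 0.1389]
eef_rot: [0.764, 0.623, -0.11, -0.13]
force: [1.3, -0.9, 2.4]
gripper_width: 0.156
```

```bash
python3 -c "
from h import *
stat()"
```

```text
t 17.6 hvs [ 47.7 106.  130.5] F h,v,s [-0.5 -0.7  2.8] err deg [-0.41 -0.29  0.15] tau [-0.12  0.27  0.36]
```

Emit:
apply_moves --commands '[{"dx":0,"dy":0,"dz":0,"wx":0,"wy":0,"wz":0},{"dx":0,"dy":0,"dz":0,"wx":0,"wy":0,"wz":0},{"dx":0,"dy":0,"dz":0,"wx":0,"wy":0,"wz":0},{"dx":0,"dy":0,"dz":0,"wx":0,"wy":0,"wz":0},{"dx":0,"dy":0,"dz":0,"wx":0,"wy":0,"wz":0}]' --hand 0.04

```text
time_s: 18.1
ee_pos: [0.5635, -0.0056, 0.138]
eef_rot: [0.764, 0.623, -0.109, -0.13]
force: [0.3, -0.3, -0.9]
gripper_width: 0.471
```

```bash
python3 - <<'E'
from h import *
np.set_printoptions(precision=1,suppress=True,linewidth=200)
stat();p,d=snap('top','t4')
Q=hvs(cloud('top',d))*1e3
k=Q[(Q[...,1]>28)&(Q[...,1]<180)&(Q[...,2]>35)&(Q[...,0]<100)]
f=k[(k[:,0]>70)&(k[:,2]<82)];print('front',len(f),np.percentile(f[:,1],[0,1,99,100]));f=f[abs(f[:,0]-np.median(f[:,0]))<4];n=np.linalg.svd(f-f.mean(0))[2][2];n*=-np.sign(n[0]);print(f.mean(0),np.degrees(n[1:]),f[:,2].max())
E
```

```text
t 18.1 hvs [ 47.4 106.8 129.6] F h,v,s [-0.6 -0.2 -0.7] err deg [-0.5 -0.2  0.2] tau [-0.  -0.4 -0. ]
front 303 [ 49.1  49.9 156.9 158.1]
[ 78.7 103.7  58.6] [ 0.2 -1. ] 79.22778975756165
```

Emit:
apply_moves --commands '[{"dx":0,"dy":0,"dz":-0.005,"wx":0,"wy":0,"wz":0},{"dx":0,"dy":0,"dz":-0.01,"wx":0,"wy":0,"wz":0},{"dx":0,"dy":0,"dz":-0.015,"wx":0,"wy":0,"wz":0},{"dx":0,"dy":0,"dz":-0.02,"wx":0,"wy":0,"wz":0},{"dx":0,"dy":0,"dz":-0.02,"wx":0,"wy":0,"wz":0}]'

```text
time_s: 18.65
ee_pos: [0.5865, -0.0105, 0.207]
eef_rot: [0.764, 0.622, -0.11, -0.131]
force: [0.3, -1.3, -0.7]
gripper_width: 0.467
```

Emit:
apply_moves --commands '[{"dx":0,"dy":0,"dz":-0.03,"wx":0,"wy":0,"wz":0},{"dx":0,"dy":0,"dz":-0.03,"wx":0,"wy":0,"wz":0},{"dx":0,"dy":0,"dz":-0.02,"wx":0,"wy":0,"wz":0},{"dx":0,"dy":0,"dz":-0.01,"wx":0,"wy":0,"wz":0},{"dx":0,"dy":0,"dz":0,"wx":0,"wy":0,"wz":0}]'

```text
time_s: 19.15
ee_pos: [0.621, -0.0159, 0.3045]
eef_rot: [0.764, 0.623, -0.105, -0.129]
force: [-0.1, 0.2, 0.2]
gripper_width: 0.469
```

```bash
python3 - <<'E'
from h import *
np.set_printoptions(precision=1,suppress=True,linewidth=200)
stat();p,d=snap('top','t5');p2,_=snap('scene','s5')
Q=hvs(cloud('top',d))*1e3
k=Q[(Q[...,1]>28)&(Q[...,1]<180)&(Q[...,2]>35)&(Q[...,0]<100)]
f=k[(k[:,0]>70)&(k[:,2]<82)];print('front',len(f),np.percentile(f[:,1],[0,1,99,100]));f=f[abs(f[:,0]-np.median(f[:,0]))<4];n=np.linalg.svd(f-f.mean(0))[2][2];n*=-np.sign(n[0]);print(f.mean(0),np.degrees(n[1:]),f[:,2].max())
cv2.imwrite('pics/m5.png',np.hstack([cv2.resize(p[100:240,110:350],(410,450)),cv2.resize(p2[100:300,200:390],(390,450))])[:,:,::-1])
E
```

```text
t 19.15 hvs [ 49.4 108.3 306.1] F h,v,s [0.2 0.2 0.2] err deg [-0.8  0.   0.1] tau [-0.1 -0.3  0. ]
front 304 [ 49.1  49.7 157.1 158.4]
[ 78.9 103.4  58.7] [ 0.  -0.6] 81.22156533718854
```

View pics/m5.png

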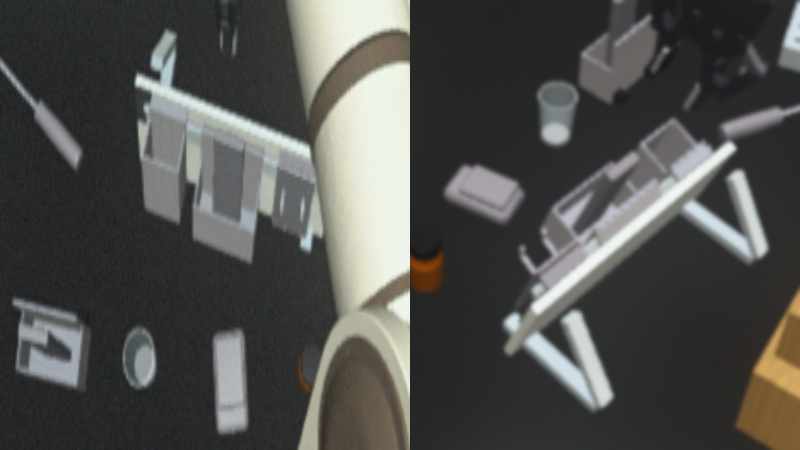

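The caddy hangs in the middle of the gap and flat to the board. The gripper is clear, and the other things are where they were.

```bash
python3 -c "
from rig import *
print(job_done())"
```

```text
the job is handed in; nothing more can be done
None
```

I hung the steel caddy with the strip on the board's cleat, in the middle of the gap, let go, and handed the job in at about 19 s of the 64 s allowed.

**How it went:** I gripped the caddy by its grip plate and tipped it to the board's slope. I touched the feet lightly to the face, backed off a little, and lowered it until the strip met the lip. The lip sits about 6 mm below its nominal height. I kept lowering gently until the board carried the weight; the net force I read at the end of each move while lowering onto the lip stayed under about 5 N. Only then did I open the fingers, to 40 mm, and draw back along the tool axis.

**Last checks, after letting go:**
- **Seating:** the caddy's front wall did not move when I released it. It stands 79 mm out from the face, against 78 mm expected.
- **Centring:** the caddy is centred at 103.5 mm along the board, against a gap centre of 104.3 mm, so it is about 1 mm off.
- **Flatness:** the pitch differs from my board model by 0.6 to 1.0 degrees. The measured board slope itself was about 0.2 to 0.4 degrees off that model, so I took this as noise. The caddy also resisted a small turn towards the board, which suggests its feet are on the face.
- **Clearance:** the gripper was well clear, with about 0 N on the tool. In the final pictures the spare caddy, beaker, mouse, jar and screwdriver looked undisturbed. I did not recheck the pink and yellow look-alikes at the end, because they were outside the crops I viewed.

No check failed. One early batch of moves was refused because of its format, and nothing moved.

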